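# Fold the two probe thermometers and pack them in their case

## Task

Fold the stems of the two probe thermometers down until each snaps under its catch, and lay each thermometer, stem up and either way round, flat in the bay of its own colour in the storage case; set them down gently, do not drop them. When both are in, shut the case's lid completely. Do not shove the neighbouring tin, shaker, cup and plates about or knock them over.

Things in the scene. Friction and masses are not known exactly. Their poses are not given: they have to be found in the camera images.
- red_probe_mid (a point): Centre of the red handle of a folding probe thermometer (0.25 kg), 14 mm above its underside. The handle is a bar 150 mm long (own x), 26 mm wide (y), 28 mm high (z, up), dark displays on both sides; it lies on the worktop with its steel stem on its top edge. Hinge at its -x end, catch at its +x end.
- red_probe_hinge (a point): Hinge axis (along the handle's y) of the red thermometer's stem, 62 mm to -x and 19 mm above the handle's centre. The stem, 7 mm thick and 10 to 12 mm wide, swings in the handle's x-z plane; its round nose is 115 mm from here. Folded, it lies along the handle's top, its upper face 3.5 mm above this axis.
- red_probe_catch_top (a point): Top of the red thermometer's black sprung catch, 14 mm wide, 58 mm to +x and 28 mm above the handle's centre, just beyond the folded stem's nose. The nose first rests on the catch (stem at about 0.1 rad); a firm push, 8 to 15 N down on the stem's outer half, then snaps it under the catch, which holds it.
- red_probe_stem (a joint): Angle of the red thermometer's stem in rad: 0 = folded flat on the handle, under the catch; positive = swung up about the hinge (1.57 = upright). Slight friction holds it where it is left.
- green_probe_mid (a point): Centre of the green handle of a folding probe thermometer (0.25 kg), 14 mm above its underside. The handle is a bar 150 mm long (own x), 26 mm wide (y), 28 mm high (z, up), dark displays on both sides; it lies on the worktop with its steel stem on its top edge. Hinge at its -x end, catch at its +x end.
- green_probe_hinge (a point): Hinge axis (along the handle's y) of the green thermometer's stem, 62 mm to -x and 19 mm above the handle's centre. The stem, 7 mm thick and 10 to 12 mm wide, swings in the handle's x-z plane; its round nose is 115 mm from here. Folded, it lies along the handle's top, its upper face 3.5 mm above this axis.
- green_probe_catch_top (a point): Top of the green thermometer's black sprung catch, 14 mm wide, 58 mm to +x and 28 mm above the handle's centre, just beyond the folded stem's nose. The nose first rests on the catch (stem at about 0.1 rad); a firm push, 8 to 15 N down on the stem's outer half, then snaps it under the catch, which holds it.
- green_probe_stem (a joint): Angle of the green thermometer's stem in rad: 0 = folded flat on the handle, under the catch; positive = swung up about the hinge (1.57 = upright). Slight friction holds it where it is left.
- case: Fixed grey storage case, 180 (own x) x 160 (y) x 52 mm high, walls and floor 6 mm; origin: centre of its underside. Two bays side by side along x, with coloured strips. At each bay end, black foam blocks 18 mm high, 27 mm long leave a groove 32 mm wide for the handle's ends; between them is finger room (25 mm from handle to side wall, 46 mm between handles).
- red_bay (a point): Centre of the red bay on the case floor, 6 mm above the case's underside; axes as the case (bay runs along x, 168 mm between the end walls). At y = +36 mm in the case.
- green_bay (a point): Centre of the green bay on the case floor; axes as the case. At y = -36 mm in the case.
- lid_hinge (a point): Middle of the hinge line of the case's lid, on the rim at the case's +x end (52 mm above the worktop); axes as the case, the hinge axis along y.
- case_lid (a joint): Angle of the case's black lid (a plate 182 mm long from the hinge, 160 mm wide, 6 mm thick, with a tab 50 mm wide that reaches to 192 mm) in rad: 0 = shut flat on the rim, 1.57 = upright, at most 1.9. It stays where it is left and takes about 2 N at its edge to move. Shut, its underside is 4 mm above the folded thermometers.
- tomato_tin: Food tin, 75 mm across, 58 mm high, a neighbour; origin at its underside.
- salt_shaker: Salt shaker, 44 mm across, 90 mm high, a neighbour; origin at its underside.
- espresso_cup: Small white cup with a handle, 60 x 87 x 50 mm, a neighbour; origin at its underside.
- side_plates: Pile of small white plates, 136 mm across, 58 mm high, a neighbour; origin at its underside.
Mind the look-alikes: they are no part of the job. There is more than one size of the part that bears green_probe_mid; the job needs the larger.

How it is judged:
By the outcome, as a careful person would: the job done as asked, in the order asked, and still so for the second after the job is handed in, with the robot touching nothing.
It also fails if it takes over 72 s, if anything falls off the work surface, if the arm or the gripper's body presses on something with over 40 N, if the wrist force passes 120 N, or if a joint passes its speed limit or range.

## Robot

A 6-joint arm with a two-finger parallel gripper is mounted at the origin on a cart in front of the work surface, level with it; the furniture and walls round the work are solid. World frame = base frame: x ahead of the robot, y to its left, z up, the work surface at z = 0. Lengths are in m, angles in rad, forces in N, time in s.
With the tool pointing down it reaches from about 0.4 to 0.825 m from the base axis. Payload 7 kg.
Tool frame: the origin (TCP) lies between the finger pads; the fingertips stand arm.nose_length ahead of it and the grasp point (between the pads) is the TCP (arm.nose_length is the distance from the TCP to the fingertips, in m); x points along the fingers, z is the direction in which the jaws open and shut, and the axes are right-handed (so a half turn about x gives the same grasp; the last joint's range is limited). The gripper opens to 88 mm and grips with 3 to 60 N. Pads are 19 mm wide; open, the fingers measure 130 mm over their backs; the gripper's body (78 mm by 193 mm) begins 47 mm behind the grasp point.
Start: joints at [0.288, 0.359, 0.012, 0, -1.224, -0.288], TCP at [0.675, -0, 0.246] pointing down, gripper open.
Joint ranges: [-3.07, 3.07], [-1.43, 2.12], [-1.02, 1.25], [-3.03, 1.67], [-3.05, -0], [-3.03, 3.03]. Speed limits (rad/s): [2.39, 2.39, 3.01, 3.14, 3.14, 3.14].

## Interface

Orientations are given as [roll, pitch, yaw] about the fixed x, y, z axes, in that order (R = Rz(yaw) Ry(pitch) Rx(roll)).
In Python, from station import arm, viewer, spotter gives the robot as it stands.
- The arm moves only by the shell command python3 -m handwheel 'ROWS' [FORCE]. ROWS is a JSON object of lists of equal length, an entry for each row: "gripper": the gripper command: -1 is shut, 1 is fully open, values between are in proportion; "travel": the shift along the world's x, y, z each as a share of 500 mm, from -1 to 1, a list of three; "spin": the turn about the world's z as a share of 45 degrees, from -1 to 1. A call has 1 to 20 rows; each row is the pose to reach, as a shift and turn from the pose commanded when the call began; what a row does not reach only later rows make up. A row lasts 1/10 s, in which the tool goes at most 50 mm and 8.59 degrees, less where a joint would pass 70% of its speed; a pose out of reach is approached as far as the arm can. A call with a number of a shift or a turn outside -1 to 1 is refused whole. A call with a gripper value outside its range is refused whole. The fingers move at their own pace and stop on an object; FORCE is the grip in N (left out, the last holds). Time passes only in rows, so rows that repeat a pose let the fingers close. It gives the time, the measured TCP pose, the force and the opening at its end, in the units of the state.
- arm.get_state(): the state, without advancing time (a new reading comes with each control period).
- viewer.grab_frame(name): name is "scene" or "side" or "wrist"; returns a dict with "pixels" (384x512x3 uint8, blue, green, red), "fx", "fy", "cx", "cy" (pixels), "eye" and "attitude" of the camera in the world. Camera axes: x right, y down, z forward; pixel columns grow to the right and rows downward; lengths in m; the calibration is good to about 2 mm. The wrist camera is an equidistant fisheye: a pixel r from the principal point sees the ray r / f radians off the axis. A picture is of the moment at which its call begins. There is no depth.
- arm.job_done(): hands the job in, once; it reports no verdict.
Trained networks look in the newest picture that a camera, given by its name, has taken for a name from the list of things; names that differ only in an ending like _2 or _b are one class to them, and where a whole thing is asked for, a point or a joint stands for the part that bears it (a point fixed in the world has none). Each returns a list of dicts, best first, with "conf" (0 to 1); they miss things now and then, are a little off and sometimes report something else, mostly with a low value. They report only what shows in the picture. A call takes as long as a camera call. They do not tell look-alikes from the thing itself.
- spotter.spot_in(camera, label): "rect" ([left, top, right, bottom] in pixels, round what is visible of it).
- spotter.tip_of(camera, label): "at" ([column, row] in pixels: a listed point, or the origin of a listed thing).
The state is a dict: "t": time; "q": joint angles; "qd": joint speeds; "joint_efforts": joint torques, N m; "eef_pos": TCP position; "ee_rot": TCP orientation; "force": force on the tool from outside, world axes, zero at the start; "moment": the same for the moment, N m; "width": finger opening in m.
Only numpy, scipy, OpenCV 4.12 (cv2) and the standard library are available. Lean on these libraries where they do the work, as an engineer would, in place of code of your own. Each camera call takes 0.05 s, during which the arm holds its last target.

## Working session

There is one attempt and no reset: what is moved stays moved. The work goes in short steps, Python scripts to look and compute and a shell command to move; the robot and the scene stay as the last step left them, time stands still between calls to the robot, and variables do not carry over. Pictures are saved under pics/ and viewed, and the job is handed in when it is done.

```bash
ls -la; mkdir -p pics; python3 - <<'E'
from station import arm, viewer, spotter
import cv2
s=arm.get_state();print(s, arm.nose_length)
for n in ["scene","side","wrist"]:
    f=viewer.grab_frame(n);cv2.imwrite(f"pics/a_{n}.png",f["pixels"]);print(n,f["fx"],f["fy"],f["cx"],f["cy"],f["eye"],f["attitude"])
E
```

```text
total 12
drwxr-xr-x  3 agent agent 4096 Dec  7 05:28 .
drwxr-xr-x 23 root  root  4096 Dec  7 05:28 ..
drwxr-xr-x  2 agent agent 4096 Dec  7 05:28 pics
{'t': 0.0, 'q': array([ 2.88091071e-01,  3.59369318e-01,  1.10836641e-02, -3.58923757e-04,
       -1.22409661e+00, -2.88108213e-01]), 'qd': array([ 0.0009835 , -0.00067988, -0.00145346,  0.00107001, -0.00056376,
       -0.00122531]), 'joint_efforts': array([-8.00930356e-04, -5.82726967e+01,  2.93058443e+01,  6.99745238e+00,
        6.93249181e-03, -2.06530804e-04]), 'eef_pos': array([ 6.74551796e-01, -2.44617598e-05,  2.44643236e-01]), 'ee_rot': array([ 0.07850682,  1.56917488, -3.06322521]), 'force': array([ 0.22017035, -0.13812381, -0.24927495]), 'moment': array([-0.03666445, -0.00428891, -0.02435355]), 'width': 0.08770940246547754} 0.019
scene 367.4610928953431 367.4610928953431 259.40585314511327 189.94295680137645 [0.14549447 0.72595562 0.77073839] [-2.32004631 -0.02031858 -2.51224932]
side 423.53298529003393 423.53298529003393 256.3291125627715 190.65411780409755 [0.09327597 0.96098219 0.57325425] [-2.06203082 -0.02451351 -2.64652291]
wrist 297.3186396354542 297.3186396354542 255.9004971996245 185.03203601396967 [ 0.67468709 -0.07405308  0.38251418] [ 2.86614568e+00 -2.54788737e-03  3.14091249e+00]
```

View pics/a_scene.png

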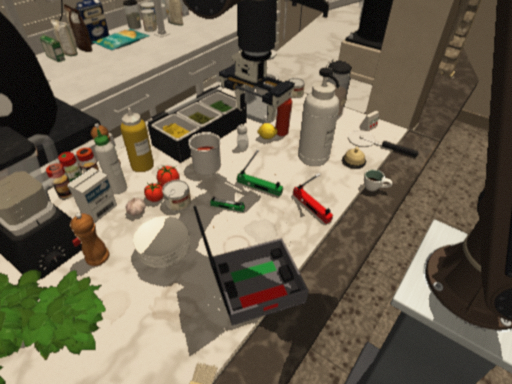

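View pics/a_side.png

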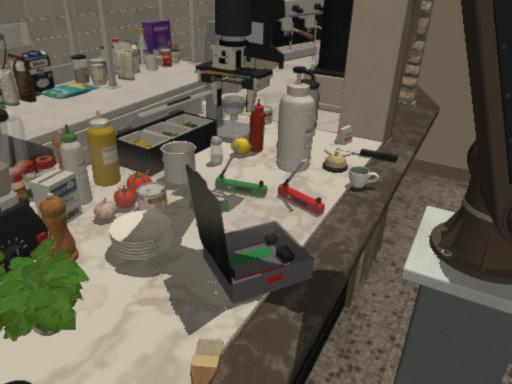

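View pics/a_wrist.png

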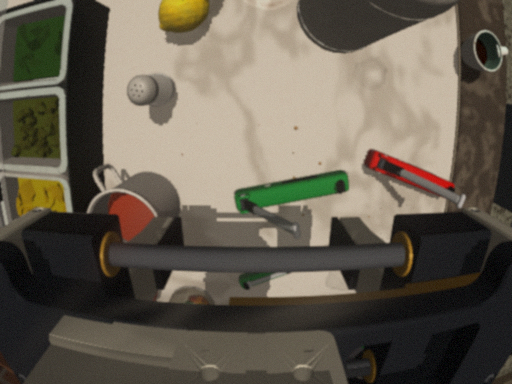

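```bash
cat > h.py <<'E'
from station import arm, viewer, spotter
import cv2, numpy as np
from scipy.spatial.transform import Rotation as Ro
from scipy.optimize import least_squares
def R(a): return Ro.from_euler('xyz',a).as_matrix()
def grab(n,save=None):
    f=viewer.grab_frame(n); f['name']=n
    if save: cv2.imwrite(f"pics/{save}.png",f["pixels"])
    return f
def proj(f,P):
    P=np.atleast_2d(P); c=(P-np.array(f['eye']))@R(f['attitude'])
    if f['name']=='wrist':
        r=np.hypot(c[:,0],c[:,1])+1e-12; th=np.arctan2(r,c[:,2])
        return np.c_[f['cx']+f['fx']*th*c[:,0]/r, f['cy']+f['fy']*th*c[:,1]/r]
    return np.c_[f['cx']+f['fx']*c[:,0]/c[:,2], f['cy']+f['fy']*c[:,1]/c[:,2]]
def ray(f,p):
    u=(p[0]-f['cx'])/f['fx']; v=(p[1]-f['cy'])/f['fy']
    if f['name']=='wrist':
        t=np.hypot(u,v)+1e-12; d=np.array([np.sin(t)*u/t,np.sin(t)*v/t,np.cos(t)])
    else: d=np.array([u,v,1.])
    return R(f['attitude'])@d
def onz(f,p,z):
    d=ray(f,p); e=np.array(f['eye']); return e+d*(z-e[2])/d[2]
def tri(obs):
    A=0;b=0
    for f,p in obs:
        d=ray(f,p); d=d/np.linalg.norm(d); M=np.eye(3)-np.outer(d,d); A=A+M; b=b+M@np.array(f['eye'])
    X=np.linalg.solve(A,b)
    return X,[np.round(proj(f,X)[0]-p,1) for f,p in obs]
E
python3 - <<'E'
from h import *
s=arm.get_state(); print(R(s['ee_rot']).round(3))
F={n:grab(n) for n in ["scene","side","wrist"]}
Z={'red_probe_mid':.014,'red_probe_hinge':.033,'red_probe_catch_top':.042,'green_probe_mid':.014,'green_probe_hinge':.033,'green_probe_catch_top':.042,'case':0,'red_bay':.006,'green_bay':.006,'lid_hinge':.052,'tomato_tin':0,'salt_shaker':0,'espresso_cup':0,'side_plates':0}
for l,z in Z.items():
    for n in F:
        for d in spotter.tip_of(n,l)[:3]:
            if d['conf']>.2: print(l,n,round(d['conf'],2),np.round(d['at'],1),onz(F[n],d['at'],z)[:2].round(4))
print(arm.get_state()['t'])
E
```

```text
[[-0.001 -0.    -1.   ]
 [-0.    -1.     0.   ]
 [-1.     0.     0.001]]
red_probe_mid scene 0.66 [312.6 204.6] [0.4519 0.0158]
red_probe_mid side 0.56 [301.1 203.3] [0.4416 0.0357]
red_probe_mid wrist 0.78 [411.3 173. ] [0.4557 0.0129]
red_probe_mid wrist 0.44 [242.9 205. ] [0.6913 0.0575]
red_probe_hinge scene 0.36 [327.3 209.3] [0.4018 0.0248]
red_probe_hinge side 0.64 [282. 183.] [ 0.5213 -0.0115]
red_probe_hinge side 0.5 [247.3 257.3] [0.4376 0.3352]
red_probe_hinge wrist 0.79 [384.5 163.8] [ 0.5094 -0.0032]
red_probe_catch_top scene 0.58 [241.  174.3] [0.6806 0.0612]
red_probe_catch_top scene 0.48 [325.5 211. ] [0.3996 0.0422]
red_probe_catch_top scene 0.35 [221.9 284.4] [0.4769 0.3908]
red_probe_catch_top side 0.57 [318.8 194.9] [0.4014 0.0168]
red_probe_catch_top wrist 0.59 [452.1 192.8] [0.3964 0.0341]
green_probe_mid scene 0.67 [227.7 204.1] [0.6497 0.1635]
green_probe_mid scene 0.56 [256.2 185.5] [0.6316 0.0489]
green_probe_mid side 0.73 [240.2 184.7] [0.635  0.0263]
green_probe_mid side 0.52 [208.3 205.4] [0.647 0.171]
green_probe_mid wrist 0.87 [269.6 269.9] [0.6544 0.15
[... 1411 characters left out ...]
tomato_tin scene 0.73 [166.8 246. ] [0.687  0.3694]
tomato_tin scene 0.55 [375.1 187.8] [ 0.3384 -0.1807]
tomato_tin side 0.58 [150.9 209.7] [0.7768 0.2463]
tomato_tin wrist 0.58 [196.3 301.3] [0.771  0.2302]
salt_shaker scene 0.5 [240.7 147.9] [ 0.8002 -0.0884]
salt_shaker side 0.52 [217.5 163.4] [ 0.7874 -0.0889]
salt_shaker wrist 0.76 [161.6  90.2] [ 0.7975 -0.095 ]
espresso_cup scene 0.82 [376.8 185. ] [ 0.3393 -0.1964]
espresso_cup side 0.8 [362.9 186.8] [ 0.3309 -0.1727]
espresso_cup wrist 0.78 [474.8  52.4] [ 0.3352 -0.1788]
side_plates scene 0.57 [164.9 247.8] [0.6866 0.3765]
side_plates side 0.92 [140.5 248.6] [0.683  0.3904]
side_plates wrist 0.7 [473.7  53. ] [ 0.3377 -0.1773]
2.4
```

```bash
python3 - <<'E'
import cv2,numpy as np
def crop(n,x0,y0,x1,y1,k):
    return cv2.resize(cv2.imread(f'pics/a_{n}.png')[y0:y1,x0:x1],(400,300),interpolation=cv2.INTER_CUBIC)
a=np.vstack([np.hstack([crop('scene',220,140,340,230,1),crop('side',205,140,325,230,1)]),np.hstack([crop('wrist',220,150,360,255,1),crop('wrist',350,120,490,225,1)])])
cv2.imwrite('pics/b.png',a)
a=np.hstack([crop('scene',190,200,318,296+32,1),crop('side',180,160,320,265+40,1)])
cv2.imwrite('pics/c.png',a)
E
```

```text
(no output)
```

View pics/b.png

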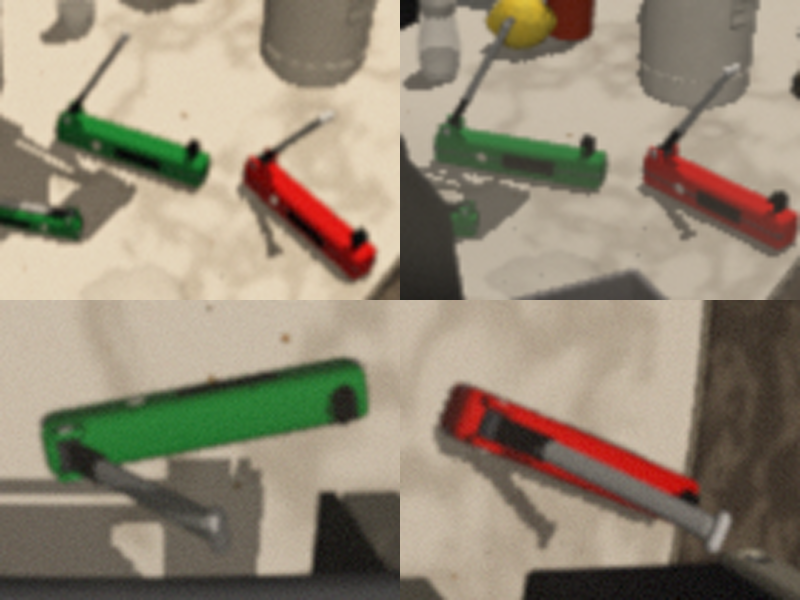

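View pics/c.png

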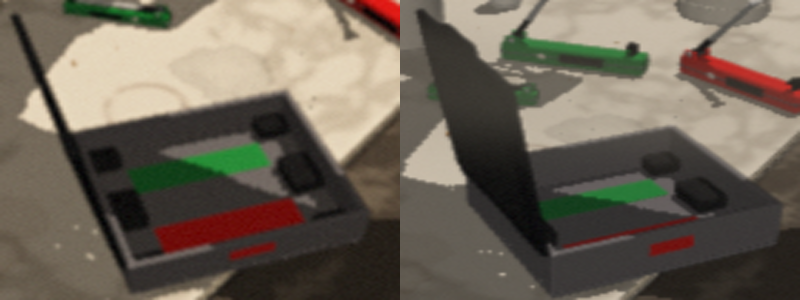

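```bash
cat >> h.py <<'E'
def pts(p):
    x,y,w,a=p; c,s=np.cos(w),np.sin(w); m=np.array([x,y,.014]); X=np.array([c,s,0])
    h=m-.062*X+[0,0,.019]
    return dict(hinge=h,catch=m+.058*X+[0,0,.028],nose=h+.115*(np.cos(a)*X+np.sin(a)*np.array([0,0,1])),mid=m)
def fit(obs,p0):
    f=lambda p:np.concatenate([proj(F,pts(p)[k])[0]-uv for F,k,uv in obs])
    r=least_squares(f,p0,loss='soft_l1',f_scale=2); return r.x,f(r.x).reshape(-1,2).round(1)
E
python3 - <<'E'
from h import *
F={n:grab(n) for n in ["scene","side","wrist"]}
G=dict(scene=[(242.5,173),(257.8,151.4),(277.9,183.8)],side=[(221.5,175.4),(238,146.6),(261.4,182)],wrist=[(244.5,204.2),(294.2,228.8),(340.8,186.8)])
Rd=dict(scene=[(299.8,187.4),(318.4,174.8),(327.4,211.4)],side=[(286.6,182.9),(305.5,161),(319,200)],wrist=[(381.5,163.8),(461.3,200.5),(450.8,186.5)])
for D,p0 in((G,[.63,.04,3.28,1]),(Rd,[.453,.014,2.83,1])):
    o=[(F[n],k,uv) for n in D for k,uv in zip(['hinge','nose','catch'],D[n])]
    p,e=fit(o,p0); print(p.round(4),e.tolist()); P=pts(p); print({k:v.round(3) for k,v in P.items()})
    for k,i in(('hinge',0),('nose',1),('catch',2)): X,r=tri([(F[n],D[n][i]) for n in D]); print(k,X.round(4))
# case
X,r=tri([(F['scene'],(261.3,295.9)),(F['side'],(262.8,274.7))]);print('redbay',X,r)
X,r=tri([(F['scene'],(251.9,270.7)),(F['side'],(247.2,256.4))]);print('gbay',X,r)
def cc(p):
    x,y,w=p;c,s=np.cos(w),np.sin(w);M=np.array([[c,-s],[s,c]])
    return lambda q:np.r_[M@np.array(q[:2])+[x,y],q[2]]
obs=[('scene',(261.3,295.9),(0,.036,.006)),('side',(262.8,274.7),(0,.036,.006)),('scene',(251.9,270.7),(0,-.036,.006)),('side',(247.2,256.4),(0,-.036,.006)),
('scene',(260.9,285.4),(0,0,0)),('side',(255.4,269.3),(0,0,0)),('scene',(223,284.2),(.09,0,.052)),('side',(218.2,256.8),(.09,0,.052))]
f=lambda p:np.concatenate([proj(F[n],cc(p)(q))[0]-uv for n,uv,q in obs])
r=least_squares(f,[.42,.32,.95],loss='soft_l1');print(r.x,f(r.x).round(1))
T=cc(r.x)
for n,nm in(('scene','s'),('side','d')):
    im=F[n]['pixels'].copy(); im=cv2.resize(im,None,fx=3,fy=3,interpolation=cv2.INTER_CUBIC)
    for q in [(sx*.09,sy*.08,.052) for sx in(-1,1) for sy in(-1,1)]+[(sx*.09,sy*.08,0) for sx in(-1,1) for sy in(-1,1)]+[(0,.036,.006),(0,-.036,.006)]:
        u=proj(F[n],T(q))[0]*3+1; cv2.circle(im,tuple(int(v) for v in u),3,(0,255,255),1)
    o=dict(scene=(190,195),side=(180,155))[n]
    im=im[o[1]*3:o[1]*3+450,o[0]*3:o[0]*3+400]; cv2.imwrite(f'pics/d_{n}.png',im)
cv2.imwrite('pics/d.png',np.hstack([cv2.imread('pics/d_scene.png'),cv2.imread('pics/d_side.png')]))
E
```

```text
[0.6273 0.0358 3.3334 1.1168] [[-0.7, 0.3], [-0.7, -0.6], [-0.2, -1.2], [-1.1, 1.9], [-0.8, -0.5], [-0.8, -1.0], [0.5, -1.7], [1.1, 0.6], [-0.1, -0.1]]
{'hinge': array([0.688, 0.048, 0.033]), 'catch': array([0.57 , 0.025, 0.042]), 'nose': array([0.639, 0.038, 0.136]), 'mid': array([0.627, 0.036, 0.014])}
hinge [0.6863 0.0474 0.0378]
nose [0.6377 0.0371 0.1346]
catch [0.5686 0.0254 0.0392]
[0.4535 0.0138 2.8575 0.9617] [[-1.0, 0.2], [0.0, 0.3], [0.8, -2.6], [-3.1, 1.9], [-0.9, 0.0], [-0.7, -2.7], [0.7, -0.4], [0.5, -1.1], [1.2, 3.5]]
{'hinge': array([ 0.513, -0.004,  0.033]), 'catch': array([0.398, 0.03 , 0.042]), 'nose': array([0.45 , 0.015, 0.127]), 'mid': array([0.453, 0.014, 0.014])}
hinge [ 0.5103 -0.0055  0.0359]
nose [0.4492 0.0152 0.1279]
catch [0.3961 0.0288 0.0332]
redbay [0.39662049 0.34508167 0.01121864] [array([0.6, 0.2]), array([-0.7, -0.2])]
gbay [0.45915457 0.29857631 0.00364931] [array([0.4, 0.1]), array([-0.5, -0.1])]
[0.42575315 0.31961883 1.00154219] [ 2.5 -0.2  1.1  0.4  1.   0.7  0.4 -0.2 -2.8 -0.8  0.  -1.7 -1.8 -0.2
 -1.7  3.1]
```

View pics/d.png

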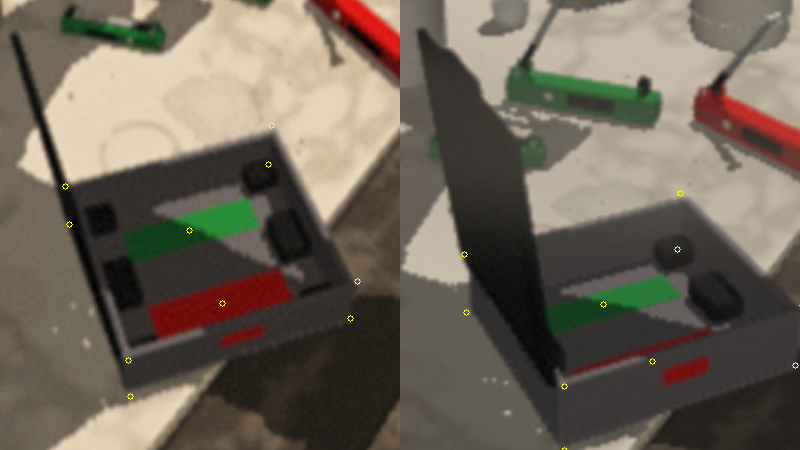

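```bash
python3 - <<'E'
import cv2
a=cv2.imread('pics/a_scene.png')[230:330,200:320];cv2.imwrite('pics/e1.png',cv2.resize(a,None,fx=6,fy=6,interpolation=cv2.INTER_LANCZOS4))
a=cv2.imread('pics/a_side.png')[210:310,195:320];cv2.imwrite('pics/e2.png',cv2.resize(a,None,fx=6,fy=6,interpolation=cv2.INTER_LANCZOS4))
E
```

```text
(no output)
```

View pics/e1.png

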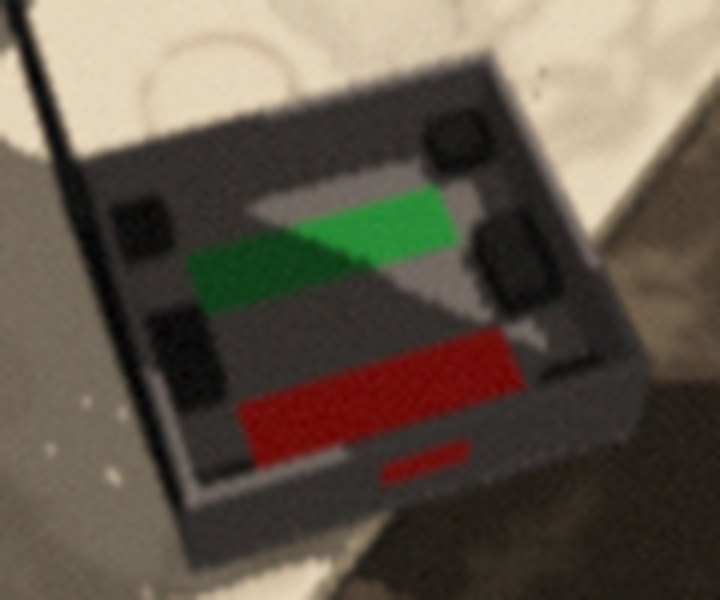

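View pics/e2.png

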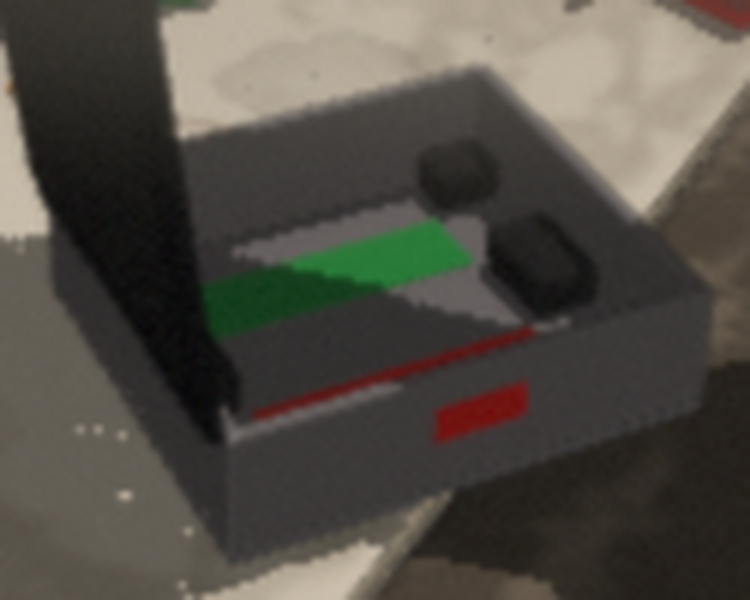

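```bash
cat >> h.py <<'E'
def cc(p):
    x,y,w=p[:3];c,s=np.cos(w),np.sin(w);M=np.array([[c,-s],[s,c]])
    return lambda q:np.r_[M@np.array(q[:2])+[x,y],q[2]]
E
python3 - <<'E'
from h import *
F={n:grab(n) for n in ["scene","side"]}
a=lambda x,y:(x/6-.42+200,y/6-.42+230)
b=lambda x,y:(x/6-.42+195,y/6-.42+210)
obs=[('scene',a(490,55),(-.09,-.08,.052)),('scene',a(645,368),(-.09,.08,.052)),('scene',a(188,503),(.09,.08,.052)),('scene',a(195,570),(.09,.08,0)),('scene',a(632,440),(-.09,.08,0)),('scene',a(324,250),(0,-.036,.006)),('scene',a(380,398),(0,.036,.006)),
('side',b(485,68),(-.09,-.08,.052)),('side',b(712,295),(-.09,.08,.052)),('side',b(228,440),(.09,.08,.052)),('side',b(232,562),(.09,.08,0)),('side',b(700,405),(-.09,.08,0))]
for nn in (('scene','side'),('scene',),('side',)):
    O=[o for o in obs if o[0] in nn]
    f=lambda p:np.concatenate([proj(F[n],cc(p)(q))[0]-uv for n,uv,q in O])
    r=least_squares(f,[.42,.32,.95],loss='soft_l1');print(r.x.round(4),f(r.x).round(1).tolist())
T=cc(r.x)
s=arm.get_state();print(s['t'])
E
```

```text
[0.4257 0.3194 0.9611] [0.8, -1.5, 1.4, -0.7, -0.4, 0.4, -0.8, 1.1, 1.0, -0.5, -0.1, -0.1, 0.3, -0.0, -0.1, -1.3, 0.3, -0.8, -0.5, 0.0, -1.1, 0.9, 0.1, 1.0]
[0.4262 0.3198 0.9563] [0.7, -1.4, 1.0, -0.5, -1.0, 0.3, -1.3, 1.0, 0.7, -0.3, -0.2, -0.1, -0.0, -0.0]
[0.4256 0.3187 0.9647] [-0.1, -1.5, 0.5, -1.1, -0.1, -0.1, -0.7, 0.8, 0.3, 0.7]
2.65
```

```bash
python3 -m handwheel '{"gripper":[-1,-1,-1,-1,-1,-1],"travel":[[-0.064,0.078,-0.1],[-0.064,0.078,-0.1],[-0.064,0.078,-0.1],[-0.064,0.078,-0.1],[-0.064,0.078,-0.1],[-0.064,0.078,-0.1]],"spin":[-1,-1,-1,-1,-1,-1]}' 30
python3 -m handwheel '{"gripper":[-1,-1,-1,-1,-1],"travel":[[0,0,0],[0,0,0],[0,0,0],[0,0,0],[0,0,0]],"spin":[-0.756,-0.756,-0.756,-0.756,-0.756]}'
python3 - <<'E'
from h import *
s=arm.get_state();print(s['eef_pos'],R(s['ee_rot'])[:,2],s['q'],s['force'],s['width'],s['t'])
F={n:grab(n,'f_'+n) for n in ["scene","side","wrist"]}
print(onz(F['scene'],(316,160),0))
E
```

```text
t: 3.25
eef_pos: [0.643, 0.0391, 0.1956]
ee_rot: [-2.934, 1.571, -0.583]
force: [1.4, 0.2, 0.1]
width: 0.0453
t: 3.75
eef_pos: [0.643, 0.039, 0.1956]
ee_rot: [-1.644, 1.571, 0.116]
force: [0.1, 0.1, 0.2]
width: 0.0053
[0.64300823 0.03897132 0.19561046] [-1.88331578e-01  9.82105502e-01 -6.41480851e-06] [ 3.62869724e-01  3.42496096e-01 -1.29569253e-01  2.40301085e-05
 -1.09864598e+00 -1.74421393e+00] [0.08316884 0.13118296 0.15019407] 0.005257963851396064 3.75
[ 0.55564842 -0.19026883  0.        ]
```

View pics/f_wrist.png

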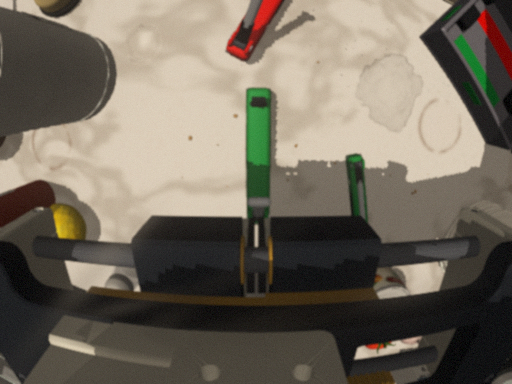

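View pics/f_side.png

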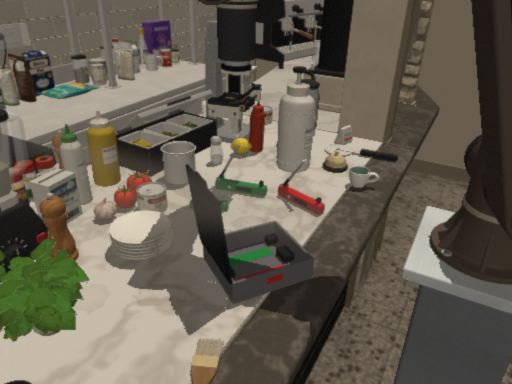

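```bash
python3 -m handwheel '{"gripper":[-1,-1,-1,-1,-1,-1,-1,-1],"travel":[[0,0,-0.07],[0,0,-0.08],[-0.03,-0.006,-0.096],[-0.059,-0.012,-0.118],[-0.079,-0.015,-0.143],[-0.096,-0.019,-0.172],[-0.102,-0.02,-0.224],[-0.102,-0.02,-0.250]],"spin":[0,0,0,0,0,0,0,0]}'
python3 - <<'E'
from h import *
F={n:grab(n,'g_'+n) for n in ["side","wrist"]}
a=cv2.imread('pics/g_side.png')[130:230,190:330]
cv2.imwrite('pics/g.png',np.hstack([cv2.resize(a,(420,300),interpolation=cv2.INTER_CUBIC),cv2.resize(cv2.imread('pics/g_wrist.png'),(380,300))]))
E
```

```text
t: 4.7
eef_pos: [0.5909, 0.0287, 0.0696]
ee_rot: [1.635, 1.569, -2.885]
force: [0.5, -0.1, 0.8]
width: 0.0
```

View pics/g.png

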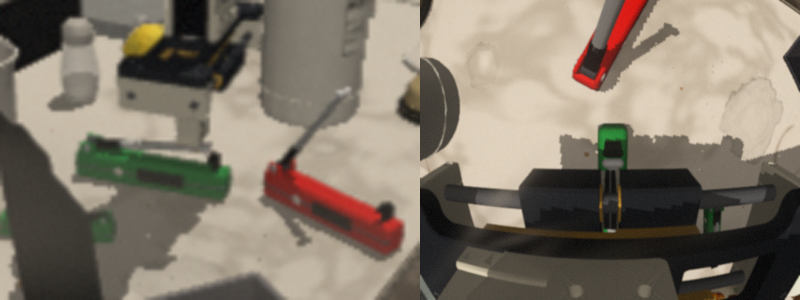

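```bash
python3 -m handwheel '{"gripper":[-1,-1,-1],"travel":[[0,0,-0.008],[0,0,-0.012],[0,0,-0.016]],"spin":[0,0,0]}'
python3 -m handwheel '{"gripper":[-1,-1],"travel":[[0,0,-0.003],[0,0,-0.006]],"spin":[0,0]}'
python3 -m handwheel '{"gripper":[-1,-1],"travel":[[0,0,-0.003],[0,0,-0.006]],"spin":[0,0]}'
```

```text
t: 5.1
eef_pos: [0.5928, 0.0291, 0.0636]
ee_rot: [-1.676, 1.569, 0.087]
force: [-1.9, -0.3, 7.4]
width: 0.0005
t: 5.3
eef_pos: [0.5924, 0.0291, 0.0603]
ee_rot: [-1.505, 1.57, 0.258]
force: [-0.8, 0.5, 0.1]
width: 0.0005
t: 5.5
eef_pos: [0.5921, 0.029, 0.0565]
ee_rot: [-1.122, 1.571, 0.64]
force: [0.2, 0.7, -0.3]
width: 0.0007
```

```bash
python3 -m handwheel '{"gripper":[-1,-1],"travel":[[0,0,-0.003],[0,0,-0.006]],"spin":[0,0]}'
python3 -m handwheel '{"gripper":[0,0,0],"travel":[[0,0,0.1],[0,0,0.2],[0.068,0.014,0.2]],"spin":[0,0,0]}'
python3 - <<'E'
from h import *
F={n:grab(n,'i_'+n) for n in ["side","scene","wrist"]}
a=cv2.imread('pics/i_side.png')[130:230,190:330]
b=cv2.imread('pics/i_scene.png')[130:230,210:350]
cv2.imwrite('pics/i.png',np.vstack([np.hstack([cv2.resize(q,(400,300),interpolation=cv2.INTER_CUBIC) for q in(a,b)]),np.hstack([cv2.resize(cv2.imread('pics/i_wrist.png'),(400,300)),np.zeros((300,400,3),np.uint8)])]))
for k in('mid','hinge','catch_top'):
    for d in spotter.tip_of('wrist','green_probe_'+k)[:2]: print(k,d['conf'],d['at'],onz(F['wrist'],d['at'],dict(mid=.014,hinge=.033,catch_top=.042)[k]))
print(arm.get_state()['eef_pos'])
E
```

```text
t: 5.7
eef_pos: [0.5921, 0.0289, 0.0546]
ee_rot: [-2.874, 1.57, -1.111]
force: [-7.5, 1.0, 21.2]
width: 0.0006
t: 6.0
eef_pos: [0.6278, 0.0363, 0.1624]
ee_rot: [-1.509, 1.559, 0.254]
force: [2.5, 0.3, 1.1]
width: 0.019
mid 0.97 [365.5, 216.8] [0.64809148 0.158545   0.014     ]
mid 0.73 [256.1, 176.6] [0.627415   0.03607472 0.014     ]
hinge 0.68 [255.0, 238.5] [0.68369541 0.0459243  0.033     ]
hinge 0.58 [369.2, 187.1] [0.61170276 0.14359612 0.033     ]
[0.62513481 0.03575059 0.15280956]
```

View pics/i.png

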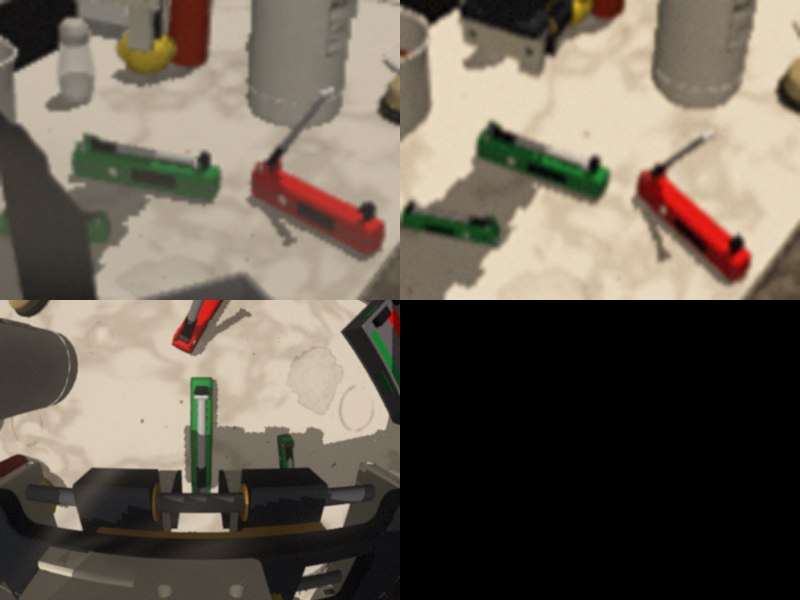

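```bash
python3 -m handwheel '{"gripper":[0,0,0,0,-1,-1,-1,-1],"travel":[[0,0,-0.1],[0,0,-0.2],[0,0,-0.25],[0,0,-0.264],[0,0,-0.264],[0,0,-0.264],[0,0,-0.264],[0,0,-0.264]],"spin":[0,0,0,0,0,0,0,0]}' 25
python3 - <<'E'
from h import *
F={n:grab(n,'j_'+n) for n in ["wrist"]}
s=arm.get_state();print(s['eef_pos'],s['width'],s['force'])
E
```

```text
t: 7.1
eef_pos: [0.6262, 0.0361, 0.0222]
ee_rot: [-1.39, 1.57, 0.372]
force: [-0.8, 0.9, 1.9]
width: 0.0261
[0.62621444 0.03612003 0.02217339] 0.025702519065313966 [-0.19091633  0.38572647  2.21998394]
```

View pics/j_wrist.png

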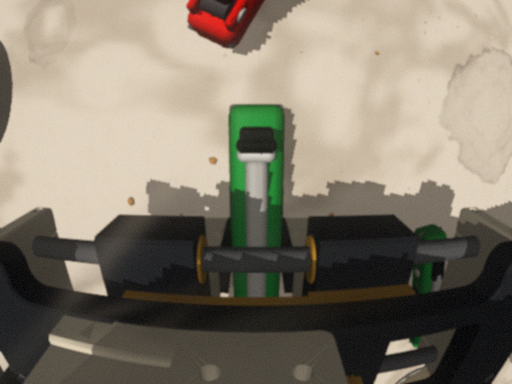

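```bash
python3 -m handwheel '{"gripper":[-1,-1,-1,-1,-1,-1,-1,-1,-1,-1,-1,-1,-1],"travel":[[0,0,0.06],[0,0,0.16],[0,0,0.26],[-0.08,0.08,0.26],[-0.16,0.16,0.26],[-0.24,0.24,0.26],[-0.32,0.32,0.26],[-0.344,0.36,0.26],[-0.344,0.44,0.26],[-0.344,0.5,0.26],[-0.344,0.526,0.26],[-0.344,0.526,0.26],[-0.344,0.526,0.26]],"spin":[0,0,0,0.2,0.4,0.6,0.75,0.85,0.98,0.98,0.98,0.98,0.98]}'
python3 - <<'E'
from h import *
F={n:grab(n,'k_'+n) for n in ["wrist","scene","side"]}
s=arm.get_state();print(s['eef_pos'],s['width'],s['force'],R(s['ee_rot'])[:,2])
for n in F:
  for k in('green_probe_mid','green_bay','red_bay','lid_hinge','case'):
    for d in spotter.tip_of(n,k)[:2]:
      if d['conf']>.3: print(n,k,round(d['conf'],2),np.round(d['at'],1),onz(F[n],d['at'],dict(green_probe_mid=.144,lid_hinge=.052,case=0).get(k,.006)).round(4))
  im=F[n]['pixels'].copy()
  T=cc([.4257,.3194,.961])
  for q in [(sx*.09,sy*.08,.052) for sx in(-1,1) for sy in(-1,1)]+[(0,.036,.006),(0,-.036,.006)]:
    u=proj(F[n],T(q))[0]; cv2.circle(im,tuple(int(round(v)) for v in u),2,(0,255,255),1)
  cv2.imwrite(f'pics/kk_{n}.png',im)
cv2.imwrite('pics/kk.png',np.hstack([cv2.resize(cv2.imread('pics/kk_scene.png')[150:340,150:350],(400,380)),cv2.resize(cv2.imread('pics/kk_side.png')[150:340,150:350],(400,380))]))
E
```

```text
t: 8.45
eef_pos: [0.4535, 0.2982, 0.1511]
ee_rot: [1.366, 1.569, -2.385]
force: [-0.9, -0.6, -2.8]
width: 0.0262
[0.45393425 0.29777177 0.15142943] 0.02592559177704822 [-0.80348563 -0.0467309  -2.23978084] [-8.19237381e-01  5.73454531e-01  1.21595567e-04]
wrist green_probe_mid 0.92 [255.9 241.7] [0.453  0.2972 0.144 ]
wrist green_probe_mid 0.81 [ 50.3 181.7] [0.5352 0.1981 0.144 ]
wrist red_bay 0.66 [329.5 179.5] [0.393  0.3404 0.006 ]
wrist lid_hinge 0.64 [296.9 287.2] [0.4757 0.3989 0.052 ]
wrist case 0.91 [290.6 179.1] [0.4256 0.3192 0.    ]
scene green_probe_mid 0.87 [251.5 234.6] [0.4604 0.3016 0.144 ]
scene green_probe_mid 0.72 [225.7 202.3] [0.5708 0.2583 0.144 ]
scene green_bay 0.85 [252.6 269.7] [0.4596 0.2968 0.006 ]
scene red_bay 0.86 [265.9 294.1] [0.3939 0.3325 0.006 ]
scene lid_hinge 0.8 [220.9 281.4] [0.4792 0.3908 0.052 ]
scene case 0.94 [258.3 285.7] [0.4237 0.3218 0.    ]
side green_probe_mid 0.67 [249.2 199.9] [0.4587 0.2929 0.144 ]
side green_bay 0.94 [248.  256.1] [0.4556 0.2993 0.006 ]
side green_bay 0.53 [263.4 276.3] [0.3945 0.343  0.006 ]
side red_bay 0.96 [264.  277.9] [0.3911 0.3469 0.006 ]
side lid_hinge 0.86 [218.3 258.4] [0.4738 0.3895 0.052 ]
side case 0.74 [256.1 267.8] [0.4242 0.3195 0.    ]
```

View pics/kk_wrist.png

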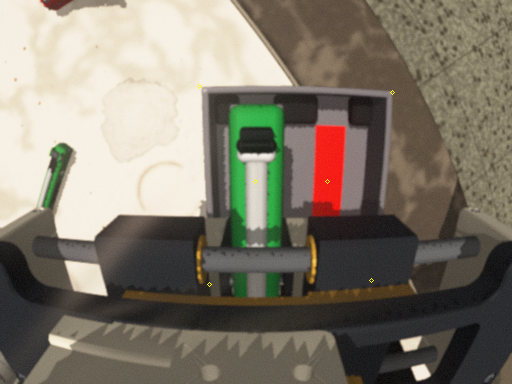

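View pics/kk.png

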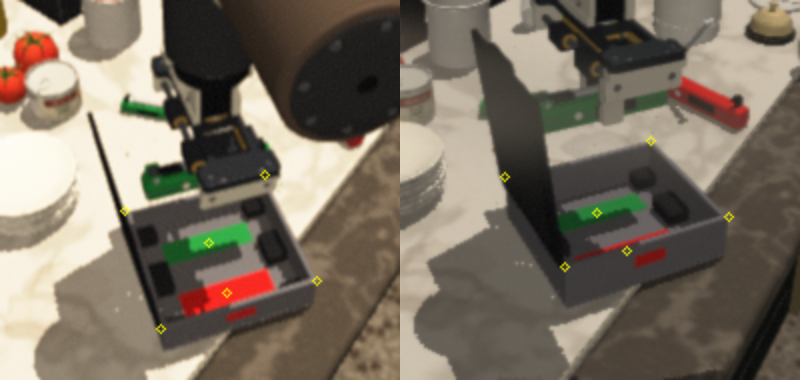

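```bash
python3 -m handwheel '{"gripper":[-1,-1,-1,-1,-1],"travel":[[0,0,-0.06],[0,0,-0.12],[0,0,-0.16],[0,0,-0.18],[0,0,-0.18]],"spin":[0,0,0,0,0]}'
python3 - <<'E'
from h import *
F={n:grab(n,'l_'+n) for n in ["wrist"]}
s=arm.get_state();print(s['eef_pos'],s['width'],s['force'],R(s['ee_rot'])[:,2])
E
```

```text
t: 9.85
eef_pos: [0.4535, 0.2984, 0.0604]
ee_rot: [1.543, 1.568, -2.208]
force: [1.0, 0.2, -2.9]
width: 0.026
[0.45410281 0.29902165 0.06156191] 0.026052297339558352 [-0.24983575  1.04456241 -2.90962585] [-8.20104201e-01  5.72214170e-01 -2.10483877e-04]
```

View pics/l_wrist.png

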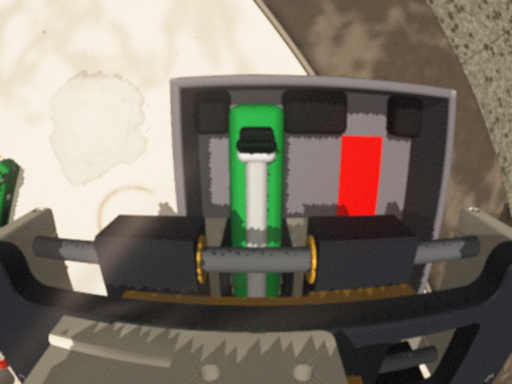

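```bash
python3 - <<'E'
from h import *
f=grab('wrist'); m=R([0,0,.961])
for p in [(229,110),(229,130),(285,110),(285,128),(345,130),(390,133),(197,130)]:
    X=onz(f,p,.024); print(p,(m.T@(X-[.4257,.3194,0])).round(4))
for p in [(230,108),(284,108),(230,180),(284,180)]:
    X=onz(f,p,.067); print(p,(m.T@(X-[.4257,.3194,0])).round(4))
s=arm.get_state();print(m.T@(s['eef_pos']-[.4257,.3194,0]))
E
```

```text
(229, 110) [-0.0706 -0.0508  0.024 ]
(229, 130) [-0.0588 -0.051   0.024 ]
(285, 110) [-0.0706 -0.018   0.024 ]
(285, 128) [-0.06   -0.0179  0.024 ]
(345, 130) [-0.0597  0.019   0.024 ]
(390, 133) [-0.0592  0.0496  0.024 ]
(197, 130) [-0.0591 -0.0702  0.024 ]
(230, 108) [-0.0724 -0.0465  0.067 ]
(284, 108) [-0.0724 -0.0227  0.067 ]
(230, 180) [-0.0395 -0.047   0.067 ]
(284, 180) [-0.0395 -0.0221  0.067 ]
[ 0.00011177 -0.03499054  0.06225615]
```

```bash
python3 -m handwheel '{"gripper":[-1,-1,-1,-1,-1],"travel":[[0,0,-0.03],[0,0,-0.05],[0,0,-0.06],[0,0,-0.064],[0,0,-0.066]],"spin":[0,0,0,0,0]}'
python3 -m handwheel '{"gripper":[-1],"travel":[[0,0,-0.002]],"spin":[0]}'
```

```text
t: 10.45
eef_pos: [0.4542, 0.2992, 0.0288]
ee_rot: [-1.944, 1.57, 0.588]
force: [0.6, 0.0, -2.3]
width: 0.026
t: 10.55
eef_pos: [0.4542, 0.2992, 0.0281]
ee_rot: [-1.85, 1.57, 0.682]
force: [-4.7, -2.4, 14.4]
width: 0.0254
```

```bash
python3 -m handwheel '{"gripper":[-0.28,-0.28,-0.28],"travel":[[0,0,0],[0,0,0.001],[0,0,0.002]],"spin":[0,0,0]}'
python3 -m handwheel '{"gripper":[-0.28,-0.28,-0.28,-0.28],"travel":[[0,0,0.04],[0,0,0.1],[0,0,0.2],[0,0,0.3]],"spin":[0,0,0,0]}'
python3 - <<'E'
from h import *
F={n:grab(n,'m_'+n) for n in ["wrist","scene","side"]}
cv2.imwrite('pics/m.png',np.hstack([cv2.resize(cv2.imread('pics/m_scene.png')[180:330,180:330],(400,400)),cv2.resize(cv2.imread('pics/m_side.png')[180:330,180:330],(400,400))]))
E
```

```text
t: 10.85
eef_pos: [0.4542, 0.2992, 0.0289]
ee_rot: [-1.701, 1.57, 0.831]
force: [0.0, -0.4, 0.0]
width: 0.0312
t: 11.25
eef_pos: [0.4536, 0.2984, 0.18]
ee_rot: [1.611, 1.569, -2.14]
force: [1.3, 1.5, -0.0]
width: 0.0318
```

View pics/m_wrist.png

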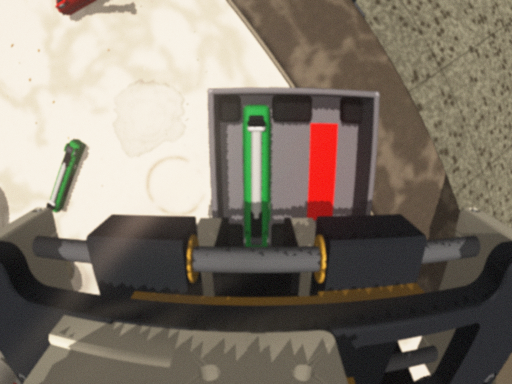

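View pics/m.png

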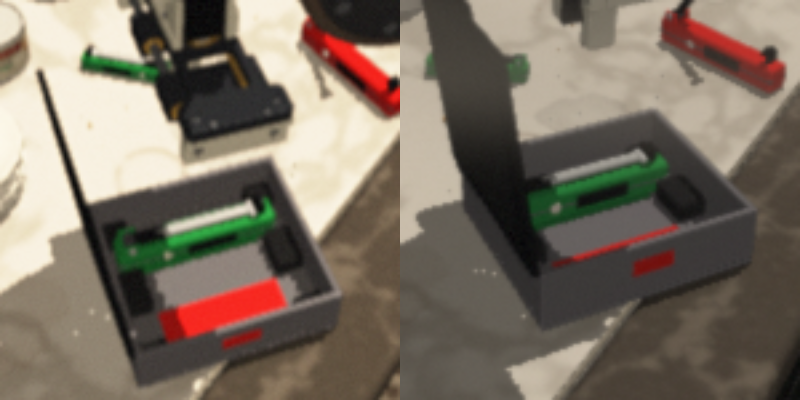

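```bash
python3 -m handwheel '{"gripper":[-0.28,-0.28,-1,-1,-1,-1,-1],"travel":[[0,-0.1,0],[0,-0.2,0],[0.003,-0.3,0],[0.003,-0.4,0],[0.003,-0.5,0],[0.003,-0.55,0],[0.003,-0.572,0]],"spin":[0,-0.15,-0.34,-0.53,-0.72,-0.9,-1]}'
python3 -m handwheel '{"gripper":[-1,-1,-1,-1,-1],"travel":[[0,0,0],[0,0,0],[0,0,0],[0,0,0],[0,0,0]],"spin":[-0.19,-0.38,-0.5,-0.587,-0.587]}'
python3 - <<'E'
from h import *
F={n:grab(n,'n_'+n) for n in ["wrist","side"]}
s=arm.get_state();print(s['eef_pos'],R(s['ee_rot'])[:,2],s['q'],s['force'])
im=F['wrist']['pixels'].copy()
for k,v in pts([.4535,.0138,2.8575,.9617]).items():
    u=proj(F['wrist'],v)[0]; print(k,u); cv2.circle(im,tuple(int(round(t)) for t in u),3,(255,255,0),1)
cv2.imwrite('pics/n.png',im)
E
```

```text
t: 12.1
eef_pos: [0.4543, 0.0105, 0.1778]
ee_rot: [1.67, 1.569, -2.874]
force: [-0.1, 0.8, -0.5]
width: 0.0013
t: 12.6
eef_pos: [0.4549, 0.0128, 0.1778]
ee_rot: [2.154, 1.569, -2.844]
force: [-0.1, 0.7, 0.4]
width: 0.0003
[0.45511714 0.01284633 0.17803309] [ 2.79288517e-01  9.60207043e-01 -5.98638975e-04] [ 4.62951345e-01  5.18824586e-02 -5.50014573e-01 -1.45224173e-04
 -9.69910941e-01 -2.31671887e+00] [ 0.16538504  0.01621746 -0.00144056]
hinge [257.55589036 234.78544416]
catch [257.40548895 118.32935932]
nose [257.87771723 206.39949374]
mid [257.43781596 172.81474354]
```

View pics/n.png

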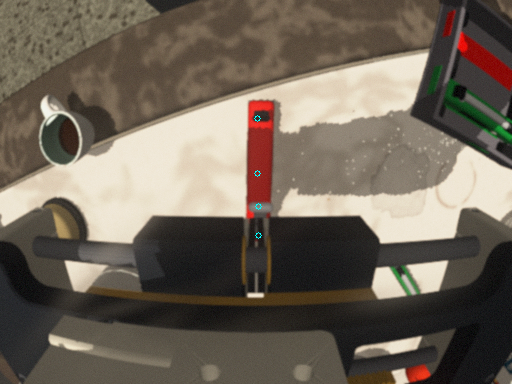

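```bash
python3 -m handwheel '{"gripper":[-1,-1,-1,-1,-1,-1,-1],"travel":[[0,0,-0.05],[0,0,-0.062],[-0.029,0.008,-0.084],[-0.05,0.015,-0.109],[-0.069,0.02,-0.138],[-0.075,0.022,-0.19],[-0.075,0.022,-0.22]],"spin":[0,0,0,0,0,0,0]}'
python3 -m handwheel '{"gripper":[-1,-1,-1],"travel":[[0,0,-0.008],[0,0,-0.012],[0,0,-0.016]],"spin":[0,0,0]}'
python3 -m handwheel '{"gripper":[-1,-1],"travel":[[0,0,-0.003],[0,0,-0.006]],"spin":[0,0]}'
python3 -m handwheel '{"gripper":[-1,-1],"travel":[[0,0,-0.003],[0,0,-0.006]],"spin":[0,0]}'
```

```text
t: 13.4
eef_pos: [0.417, 0.0238, 0.0676]
ee_rot: [2.215, 1.57, -2.781]
force: [0.4, 0.4, 0.4]
width: 0.0006
t: 13.7
eef_pos: [0.418, 0.0239, 0.061]
ee_rot: [2.69, 1.57, -2.307]
force: [-1.9, -0.2, 2.8]
width: 0.0008
t: 13.9
eef_pos: [0.4186, 0.0243, 0.058]
ee_rot: [-0.821, 1.569, 0.465]
force: [0.4, 0.7, 0.6]
width: 0.0007
t: 14.1
eef_pos: [0.4184, 0.0241, 0.0549]
ee_rot: [-0.958, 1.57, 0.328]
force: [-3.4, 0.3, 15.1]
width: 0.0005
```

```bash
python3 -m handwheel '{"gripper":[0,0,0,0],"travel":[[0,0,0.06],[0.03,-0.01,0.16],[0.069,-0.02,0.2],[0.069,-0.02,0.2]],"spin":[0,0,0,0]}'
python3 - <<'E'
from h import *
F={n:grab(n,'o_'+n) for n in ["wrist","side"]}
s=arm.get_state();print(s['eef_pos'],R(s['ee_rot'])[:,2])
im=F['wrist']['pixels'].copy()
for k,v in pts([.4535,.0138,2.8575,0]).items():
    u=proj(F['wrist'],v)[0]; print(k,u); cv2.circle(im,tuple(int(round(t)) for t in u),3,(255,255,0),1)
cv2.imwrite('pics/o.png',np.hstack([im[:300,140:380],cv2.resize(F['side']['pixels'][140:240,230:360],(520,300),interpolation=cv2.INTER_CUBIC)]))
E
```

```text
t: 14.5
eef_pos: [0.4567, 0.0147, 0.1583]
ee_rot: [-0.992, 1.563, 0.295]
force: [-1.1, 0.3, -0.6]
width: 0.0267
[0.4526332  0.01394732 0.15469252] [2.82212048e-01 9.59351619e-01 9.11744217e-04]
hinge [254.43440469 241.08438334]
catch [254.06888237 117.15964062]
nose [254.1132118  122.24372126]
mid [254.29786641 175.21160541]
```

View pics/o.png

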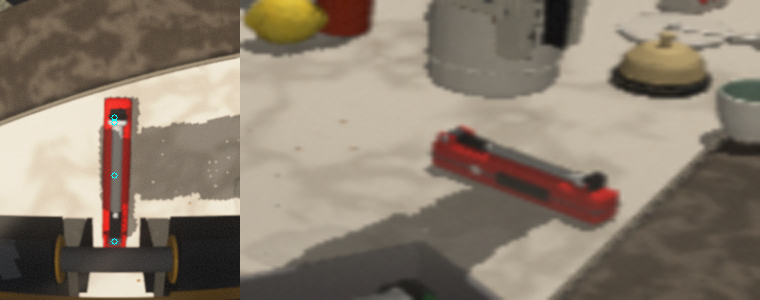

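```bash
python3 -m handwheel '{"gripper":[0,0,0,0,0,-1,-1,-1,-1],"travel":[[0.001,0.005,-0.05],[0.001,0.005,-0.14],[0.001,0.005,-0.22],[0.001,0.005,-0.256],[0.001,0.005,-0.266],[0.001,0.005,-0.266],[0.001,0.005,-0.266],[0.001,0.005,-0.266],[0.001,0.005,-0.266]],"spin":[-0.025,-0.025,-0.025,-0.025,-0.025,-0.025,-0.025,-0.025,-0.025]}' 25
python3 - <<'E'
from h import *
F={n:grab(n,'p_'+n) for n in ["wrist","side"]}
s=arm.get_state();print(s['eef_pos'],R(s['ee_rot'])[:,2],s['width'])
E
```

```text
t: 15.5
eef_pos: [0.4529, 0.0166, 0.0218]
ee_rot: [-0.585, 1.57, 0.681]
force: [-1.0, 0.7, -0.9]
width: 0.0262
[0.45292023 0.01654728 0.02178736] [3.00140974e-01 9.53894806e-01 3.09114744e-04] 0.02620065254490813
```

View pics/p_wrist.png

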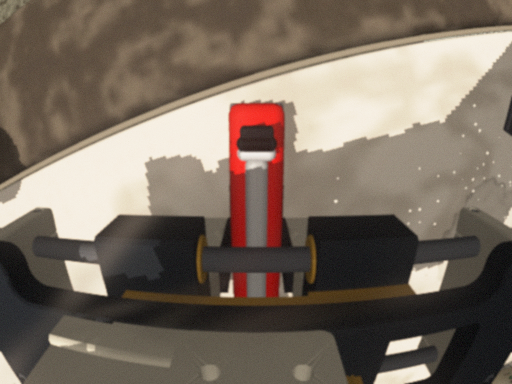

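```bash
python3 -m handwheel '{"gripper":[-1,-1,-1,-1,-1,-1,-1,-1,-1],"travel":[[0,0,0.05],[0,0,0.14],[0,0,0.22],[0,0.06,0.26],[-0.02,0.14,0.26],[-0.04,0.22,0.26],[-0.06,0.3,0.26],[-0.06,0.38,0.26],[-0.06,0.4,0.26]],"spin":[0,0,0,0.18,0.36,0.54,0.72,0.9,1]}'
python3 -m handwheel '{"gripper":[-1,-1,-1,-1,-1,-1],"travel":[[0,0.03,0],[-0.02,0.1,0],[-0.04,0.17,0],[-0.055,0.23,0],[-0.055,0.247,0],[-0.055,0.247,0]],"spin":[0.18,0.36,0.54,0.612,0.612,0.612]}'
python3 -m handwheel '{"gripper":[-1,-1,-1,-1,-1],"travel":[[0,0,-0.06],[0,0,-0.12],[0,0,-0.16],[0,0,-0.17],[0,0,-0.17]],"spin":[0,0,0,0,0]}'
python3 - <<'E'
from h import *
F={n:grab(n,'q_'+n) for n in ["wrist","side"]}
s=arm.get_state();print(s['eef_pos'],R(s['ee_rot'])[:,2],s['width'],s['force'],s['q'])
m=R([0,0,.961]);print(m.T@(s['eef_pos']-[.4257,.3194,0]))
E
```

```text
t: 16.5
eef_pos: [0.423, 0.2199, 0.1519]
ee_rot: [-1.227, 1.569, 0.832]
force: [-0.7, -0.3, -2.5]
width: 0.0258
t: 17.1
eef_pos: [0.3951, 0.3408, 0.1512]
ee_rot: [1.479, 1.57, -2.271]
force: [-0.8, 0.9, -1.6]
width: 0.0259
t: 17.6
eef_pos: [0.3955, 0.3387, 0.0662]
ee_rot: [1.725, 1.569, -2.027]
force: [-0.7, 0.9, -0.7]
width: 0.0261
[0.39607214 0.34010537 0.06760207] [-8.19643949e-01  5.72873274e-01 -9.40141248e-05] 0.025750924621589767 [ 0.77651368 -0.23769143 -2.3204626 ] [ 1.08591256e+00  2.99624255e-01 -5.46169119e-01  3.85201960e-04
 -7.23728391e-01 -1.69620808e+00]
[5.63870077e-06 3.61458484e-02 6.76020658e-02]
```

View pics/q_wrist.png

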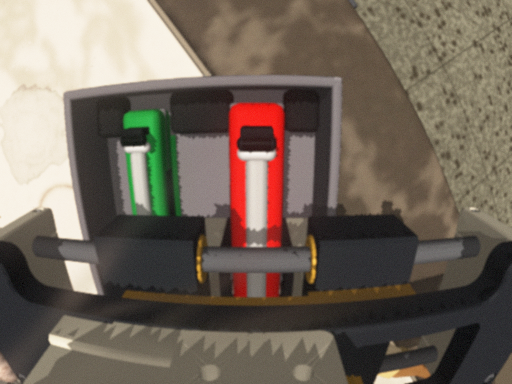

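```bash
python3 - <<'E'
from h import *
f=grab('wrist'); m=R([0,0,.961])
g=cv2.resize(f['pixels'][70:150,60:350],None,fx=2.7,fy=2.7,interpolation=cv2.INTER_CUBIC);cv2.imwrite('pics/q2.png',g)
for p in [(231,110),(231,128),(285,110),(285,128),(319,130),(172,130)]:
    X=onz(f,p,.024); print(p,(m.T@(X-[.4257,.3194,0])).round(4))
for p in [(340,80),(66,95)]: print((m.T@(onz(f,p,.052)-[.4257,.3194,0])).round(4))
s=arm.get_state();print(m.T@(s['eef_pos']-[.4257,.3194,0]))
E
```

```text
(231, 110) [-0.07   0.021  0.024]
(231, 128) [-0.0589  0.0209  0.024 ]
(285, 110) [-0.07    0.0537  0.024 ]
(285, 128) [-0.0589  0.0538  0.024 ]
(319, 130) [-0.0581  0.075   0.024 ]
(172, 130) [-0.0586 -0.0164  0.024 ]
[-0.0874  0.0798  0.052 ]
[-0.0857 -0.0753  0.052 ]
[0.0002339  0.0362971  0.06780472]
```

View pics/q2.png

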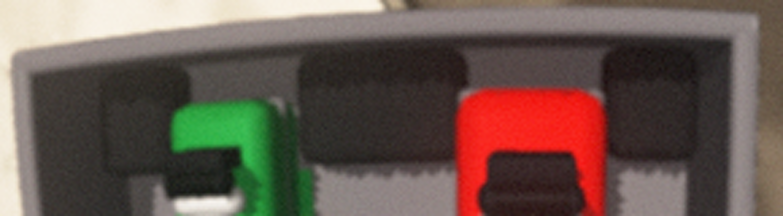

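```bash
python3 -m handwheel '{"gripper":[-1,-1,-1,-1,-1,-1],"travel":[[-0.0016,0.0012,-0.03],[-0.0016,0.0012,-0.05],[-0.0016,0.0012,-0.065],[-0.0016,0.0012,-0.072],[-0.0016,0.0012,-0.075],[-0.0016,0.0012,-0.076]],"spin":[0,0,0,0,0,0]}'
python3 -m handwheel '{"gripper":[-1],"travel":[[0,0,-0.002]],"spin":[0]}'
```

```text
t: 18.35
eef_pos: [0.3948, 0.3407, 0.0286]
ee_rot: [-2.646, 1.571, -0.114]
force: [-0.4, -0.1, -1.4]
width: 0.0257
t: 18.45
eef_pos: [0.3948, 0.3408, 0.0278]
ee_rot: [-1.607, 1.57, 0.926]
force: [-0.6, -0.2, -2.2]
width: 0.0258
```

```bash
python3 -m handwheel '{"gripper":[-1,-1],"travel":[[0,0,-0.001],[0,0,-0.001]],"spin":[0,0]}'
```

```text
t: 18.65
eef_pos: [0.3949, 0.3408, 0.0278]
ee_rot: [-1.666, 1.57, 0.866]
force: [-0.7, -0.7, 4.7]
width: 0.0255
```

Contact with the floor. Release, lift and look.

```bash
python3 -m handwheel '{"gripper":[-0.3,-0.3,-0.3],"travel":[[0,0,0],[0,0,0.001],[0,0,0.002]],"spin":[0,0,0]}'
python3 -m handwheel '{"gripper":[-0.3,-0.3,-0.3,-0.3,-0.3],"travel":[[0,0,0.03],[0,0,0.08],[0,0,0.16],[0,0,0.25],[-0.05,-0.08,0.35]],"spin":[0,0,0,0,0]}'
python3 - <<'E'
from h import *
F={n:grab(n,'r_'+n) for n in ["wrist","scene","side"]}
s=arm.get_state();print(s['eef_pos'])
cv2.imwrite('pics/r.png',np.hstack([cv2.resize(cv2.imread('pics/r_scene.png')[180:330,180:330],(400,400)),cv2.resize(cv2.imread('pics/r_side.png')[180:330,180:330],(400,400))]))
E
```

```text
t: 18.95
eef_pos: [0.3948, 0.3407, 0.0282]
ee_rot: [-1.57, 1.57, 0.962]
force: [-0.7, 0.2, 0.3]
width: 0.0303
t: 19.45
eef_pos: [0.3782, 0.3139, 0.1919]
ee_rot: [-1.931, 1.568, 0.602]
force: [-1.2, -0.1, 1.4]
width: 0.0308
[0.37660689 0.31163282 0.19240493]
```

View pics/r.png

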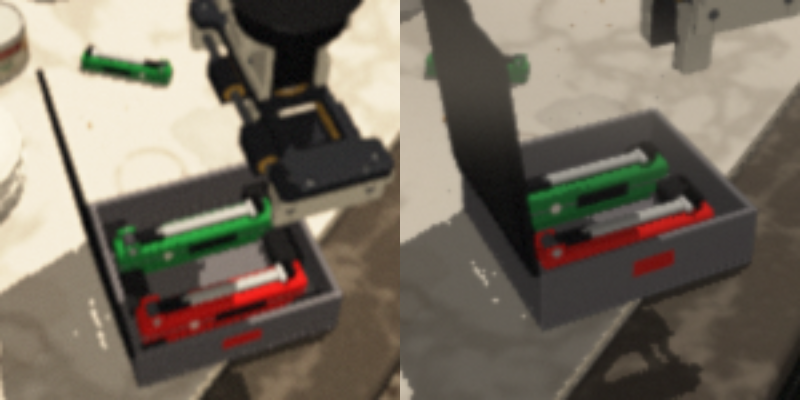

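View pics/r_wrist.png

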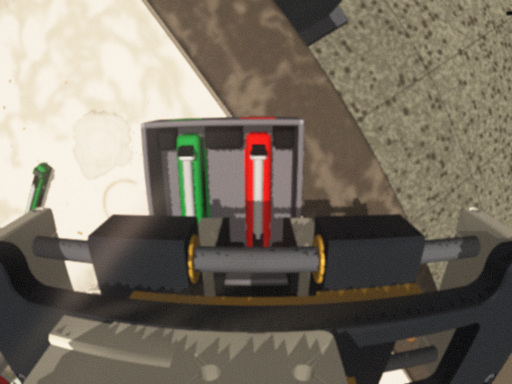

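```bash
python3 - <<'E'
from h import *
F={n:grab(n) for n in ["scene","side"]}
T=cc([.4257,.3194,.961])
for a in (1.4,1.5,1.6,1.7,1.8,1.9):
    print(a,*[(n,sy,proj(F[n],T((.09-.182*np.cos(a),sy*.08,.052+.182*np.sin(a))))[0].round(0)) for n in F for sy in(-1,1)],proj(F['side'],T((.09-.192*np.cos(a),0,.052+.192*np.sin(a))))[0].round(0))
im=F['side']['pixels'];cv2.imwrite('pics/s.png',np.hstack([cv2.resize(im[150:300,170:270],(400,600),interpolation=cv2.INTER_CUBIC),cv2.resize(F['scene']['pixels'][195:345,170:270],(400,600),interpolation=cv2.INTER_CUBIC)]))
E
```

```text
1.4 ('scene', -1, array([221., 199.])) ('scene', 1, array([244., 259.])) ('side', -1, array([213., 159.])) ('side', 1, array([249., 195.])) [230. 170.]
1.5 ('scene', -1, array([213., 200.])) ('scene', 1, array([234., 260.])) ('side', -1, array([205., 160.])) ('side', 1, array([239., 196.])) [221. 171.]
1.6 ('scene', -1, array([204., 202.])) ('scene', 1, array([224., 263.])) ('side', -1, array([196., 161.])) ('side', 1, array([229., 198.])) [211. 173.]
1.7 ('scene', -1, array([195., 204.])) ('scene', 1, array([214., 266.])) ('side', -1, array([187., 163.])) ('side', 1, array([219., 201.])) [201. 175.]
1.8 ('scene', -1, array([187., 207.])) ('scene', 1, array([204., 270.])) ('side', -1, array([178., 166.])) ('side', 1, array([208., 205.])) [190. 179.]
1.9 ('scene', -1, array([179., 211.])) ('scene', 1, array([195., 274.])) ('side', -1, array([169., 170.])) ('side', 1, array([198., 210.])) [180. 184.]
```

View pics/s.png

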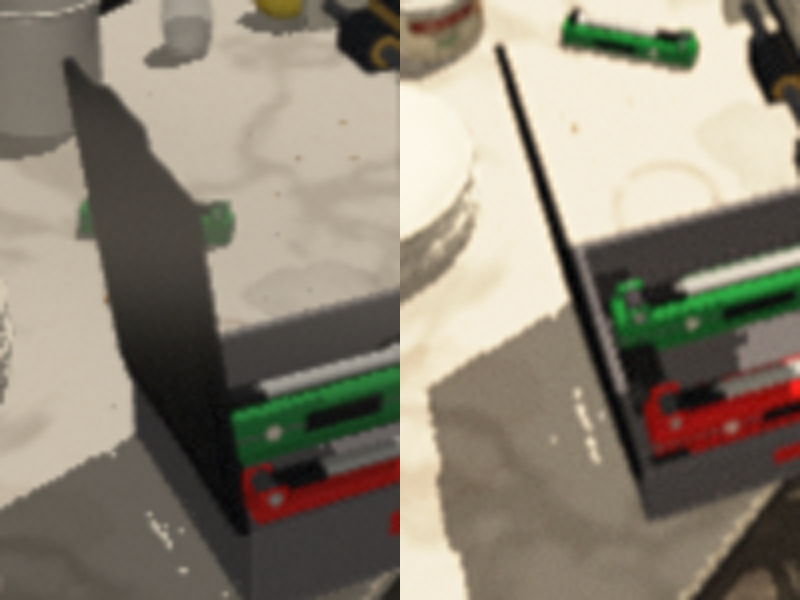

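```bash
python3 - <<'E'
from h import *
F={n:grab(n) for n in ["scene","side"]}
for p in [(95,262),(100,325),(60,370)]: print(p,onz(F['scene'],p,0).round(3),onz(F['scene'],p,.1).round(3))
for p in [(65,255),(82,300),(40,333)]: print(p,onz(F['side'],p,0).round(3),onz(F['side'],p,.1).round(3))
X=np.array([.5728,.8197]);
s=arm.get_state();print(s['eef_pos'],s['t'],R(s['ee_rot'])[:,2])
E
```

```text
(95, 262) [0.793 0.513 0.   ] [0.709 0.54  0.1  ]
(100, 325) [0.643 0.609 0.   ] [0.578 0.624 0.1  ]
(60, 370) [0.627 0.715 0.   ] [0.564 0.716 0.1  ]
(65, 255) [0.808 0.491 0.   ] [0.684 0.573 0.1  ]
(82, 300) [0.666 0.572 0.   ] [0.566 0.64  0.1  ]
(40, 333) [0.664 0.665 0.   ] [0.564 0.717 0.1  ]
[0.37632477 0.31128287 0.18830487] 19.8 [-8.19897334e-01  5.72510571e-01 -8.91112797e-05]
```

```bash
python3 -m handwheel '{"gripper":[-1,-1,-1,-1,-1,-1,-1,-1,-1],"travel":[[0,0,0.1],[0,0,0.2],[0,0,0.226],[0.065,0.062,0.226],[0.13,0.125,0.226],[0.195,0.19,0.226],[0.265,0.254,0.226],[0.265,0.254,0.226],[0.265,0.254,0.226]],"spin":[0,0,0,0,0,0,0,0,0]}'
python3 - <<'E'
from h import *
F={n:grab(n,'u_'+n) for n in ["scene","side"]}
m=R([0,0,.961]);s=arm.get_state();print(m.T@(s['eef_pos']-[.4257,.3194,0]),s['eef_pos'],s['width'])
cv2.imwrite('pics/u.png',np.hstack([cv2.resize(cv2.imread('pics/u_scene.png')[130:330,130:330],(400,400)),cv2.resize(cv2.imread('pics/u_side.png')[80:280,130:330],(400,400))]))
E
```

```text
t: 20.7
eef_pos: [0.5095, 0.439, 0.2981]
ee_rot: [1.559, 1.565, -2.193]
force: [-0.9, -0.6, 0.0]
width: 0.0003
[ 1.44975895e-01 -3.44362824e-05  3.00955799e-01] [0.508756  0.4382264 0.3009558] 0.00029344284131042463
```

View pics/u.png

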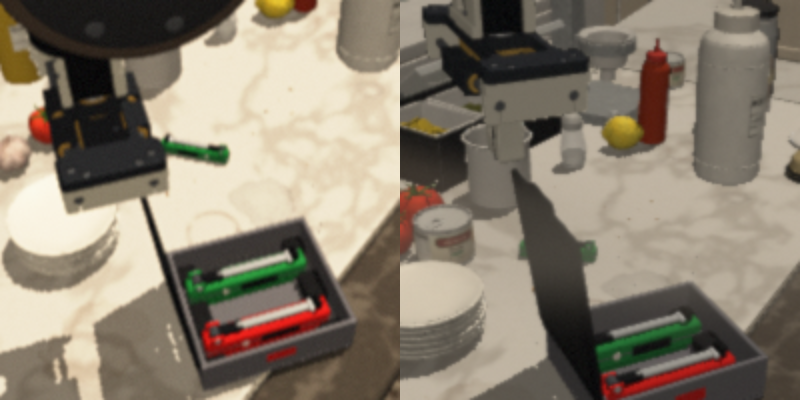

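```bash
python3 -m handwheel '{"gripper":[-1,-1,-1,-1,-1,-1,-1,-1,-1],"travel":[[0,0,-0.1],[0,0,-0.18],[-0.025,-0.035,-0.183],[-0.048,-0.069,-0.182],[-0.073,-0.104,-0.182],[-0.096,-0.138,-0.19],[-0.119,-0.17,-0.205],[-0.14,-0.2,-0.226],[-0.159,-0.227,-0.25]],"spin":[0,0,0,0,0,0,0,0,0]}'
python3 - <<'E'
from h import *
F={n:grab(n,'v_'+n) for n in ["scene","side"]}
m=R([0,0,.961]);s=arm.get_state();print(m.T@(s['eef_pos']-[.4257,.3194,0]),s['force'])
cv2.imwrite('pics/v.png',np.hstack([cv2.resize(cv2.imread('pics/v_scene.png')[130:330,130:330],(400,400)),cv2.resize(cv2.imread('pics/v_side.png')[120:320,130:330],(400,400))]))
E
```

```text
t: 21.7
eef_pos: [0.4289, 0.3242, 0.1788]
ee_rot: [-1.625, 1.567, 0.908]
force: [0.8, 0.3, 0.0]
width: 0.0004
[0.00365465 0.00036999 0.17738786] [ 0.3426157  -0.03765349  0.04198324]
```

View pics/v.png

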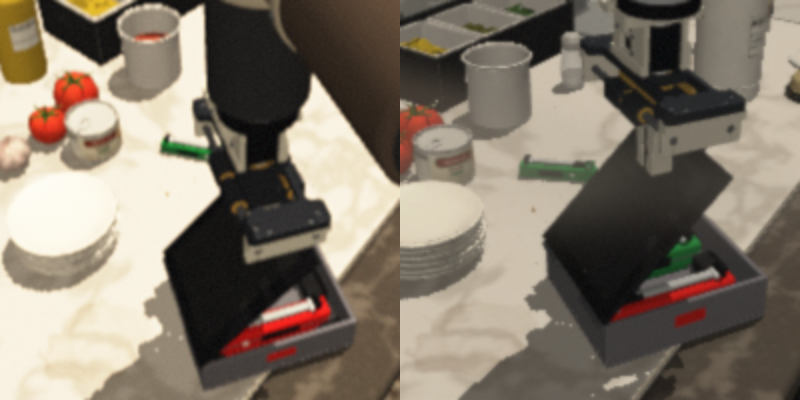

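```bash
python3 -m handwheel '{"gripper":[-1,-1,-1,-1,-1,-1],"travel":[[-0.017,-0.025,-0.031],[-0.031,-0.044,-0.066],[-0.041,-0.058,-0.098],[-0.047,-0.067,-0.129],[-0.052,-0.074,-0.164],[-0.054,-0.077,-0.186]],"spin":[0,0,0,0,0,0]}'
python3 -m handwheel '{"gripper":[-1,-1,-1],"travel":[[0,0,-0.004],[0,0,-0.008],[0,0,-0.008]],"spin":[0,0,0]}'
python3 -m handwheel '{"gripper":[-1,-1],"travel":[[0,0,-0.003],[0,0,-0.003]],"spin":[0,0]}'
```

```text
t: 22.4
eef_pos: [0.4025, 0.2866, 0.0845]
ee_rot: [-1.595, 1.57, 0.938]
force: [-0.3, 0.4, 2.0]
width: 0.0004
t: 22.7
eef_pos: [0.4028, 0.287, 0.0809]
ee_rot: [-1.683, 1.57, 0.849]
force: [0.7, 0.6, 0.6]
width: 0.0003
t: 22.9
eef_pos: [0.4028, 0.2869, 0.0793]
ee_rot: [-1.604, 1.57, 0.928]
force: [-0.2, -0.4, 0.4]
width: 0.0005
```

Tip at 60 mm; shut needs 58 mm.

```bash
python3 -m handwheel '{"gripper":[-1,-1],"travel":[[0,0,-0.002],[0,0,-0.004]],"spin":[0,0]}'
python3 -m handwheel '{"gripper":[-1,-1],"travel":[[0,0,-0.001],[0,0,-0.002]],"spin":[0,0]}'
```

```text
t: 23.1
eef_pos: [0.4027, 0.2867, 0.0772]
ee_rot: [-1.629, 1.57, 0.904]
force: [-1.0, -0.5, 8.9]
width: 0.0007
t: 23.3
eef_pos: [0.4028, 0.2868, 0.077]
ee_rot: [-2.047, 1.57, 0.486]
force: [-4.8, -2.4, 18.1]
width: 0.0007
```

```bash
python3 -m handwheel '{"gripper":[-1,-1,-1,-1,-1,-1,-1],"travel":[[0,0,0.03],[0,0,0.12],[0,0,0.22],[0,0,0.3],[0.05,-0.1,0.3],[0.1,-0.2,0.3],[0.15,-0.28,0.3]],"spin":[0,0,0,0,0,0,0]}'
python3 - <<'E'
from h import *
F={n:grab(n,'w_'+n) for n in ["scene","side","wrist"]}
m=R([0,0,.961])
T=cc([.4257,.3194,.961])
for n in('scene','side'):
    im=F[n]['pixels']
    for q in [(-.092,-.08,.058),(-.092,.08,.058),(.09,.08,.058),(-.102,.025,.058),(-.102,-.025,.058)]:
        u=proj(F[n],T(q))[0]; im[int(round(u[1])),int(round(u[0]))]=(0,255,255)
cv2.imwrite('pics/w.png',np.hstack([cv2.resize(F['scene']['pixels'][190:330,180:320],(400,400)),cv2.resize(F['side']['pixels'][180:320,180:320],(400,400))]))
E
```

```text
t: 24.0
eef_pos: [0.473, 0.1529, 0.2266]
ee_rot: [-1.657, 1.569, 0.877]
force: [1.0, 1.1, 0.8]
width: 0.0008
```

View pics/w.png

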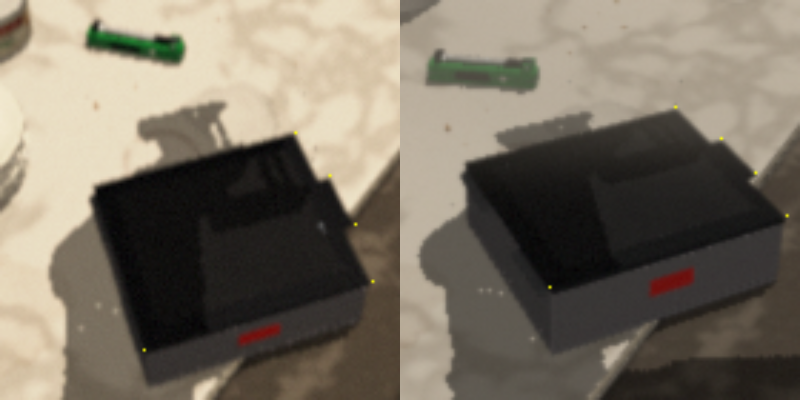

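View pics/w_scene.png

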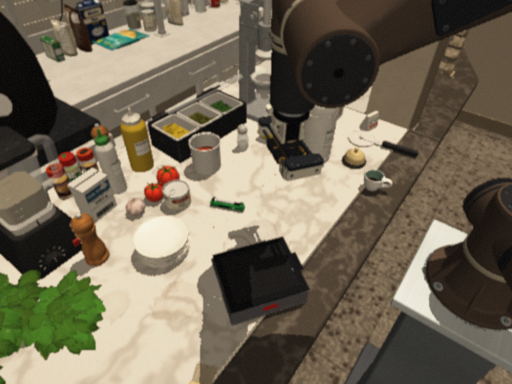

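The lid lies flat on the rim: its corners match the predicted shut outline in both views. The neighbours are where they were, and the robot is clear.

```bash
python3 -m handwheel '{"gripper":[-1,-1],"travel":[[0,0,0],[0,0,0]],"spin":[0,0]}'; python3 -c "
from station import arm
print(arm.job_done())"
```

```text
t: 24.35
eef_pos: [0.4725, 0.1549, 0.2258]
ee_rot: [0.502, 1.571, 3.035]
force: [-0.4, -0.1, -0.1]
width: 0.0004
the job is handed in; nothing more can be done
None
```

Both thermometers are folded and in the bays of their own colours, the lid is shut, and I handed the job in at about 24 s of the 72 s allowed.

- **Folding:** I swung each stem down and pushed it under its catch. The push force dropped away as each one snapped in, and the folded stem then took 15 to 21 N at its folded height. The pictures show both stems lying flat under their catches.
- **Placing:** Both handles were lowered to the bay floor before I let go, with contact forces of about 14 N for green and 5 N for red. Pictures taken afterwards show both lying flat, stem up. I used the larger green thermometer and left the small green look-alike alone.
- **Lid:** I pushed it over from behind and pressed it down. The fingertip stopped hard 58 mm above the worktop, the shut height, and the lid's outline matched the predicted shut position in both fixed views.
- **Neighbours:** The tin, shaker, cup and plates look unmoved in the last picture. I checked them by eye only. The arm was clear of everything at hand-in.

No check failed. The case position from different views disagreed by 1 to 3 mm. I centred red on its groove from the wrist picture; green already lined up.

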